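# Close a two-part plaster mould in its corner stop and hold it shut

## Task

Push the lower half of the plaster mould (the one with the brass dowels, on the brown board) square and flush into the corner of the two pale battens, then gently lower the upper half (the one with the wooden handle) onto the dowels until the halves meet all round. Finish while holding the mould shut: keep pressing the upper half down with about 15 N, with the lower half still tight in its corner. Do not disturb the vase on the wheel, the green cup or the brush.

Things in the scene. Friction and masses are not known exactly. Their poses are not given: they have to be found in the camera images.
- corner (a point): Inner corner of a fence of two pale battens on a fixed 280 x 280 x 12 mm brown wooden board; the point is on the board's upper face (12 mm over the bench). Battens: 30 mm wide, 24 mm above the board. The far batten's inner face is the plane x = 0 of this frame (it runs along y), the right-hand one's is y = 0 (it runs along x). The free board spreads 250 mm to -x and to +y.
- lower_mid (a point): Centre of the lower mould half, a loose white plaster block 100 (x) x 140 (y) x 36 (z) mm, 18 mm above its underside. Starts on the board 30 to 70 mm clear of each batten and up to 15 degrees askew. Home: long side on the far batten, short side on the right-hand one, this point then at x -50, y +70, z +18 mm in the corner's frame.
- upper_grip (a point): Centre of the wooden handle of the upper mould half: a bar 26 (x) x 70 (y) x 34 (z) mm on top of a loose plaster block 100 (x) x 140 (y) x 30 (z) mm; 47 mm above the block's underside, 17 mm above its top. Starts underside down on the bench, left of the board, yawed up to 25 degrees. Closed, this point is 65 mm straight above the lower half's centre.
- upper_half: The upper mould half as a whole, about 0.42 kg; origin at the centre of its underside, axes as its handle's. Two upright through holes of 14.5 mm at y = -52 and +52 mm (x = 0), seen from above. The halves fit either way round (a half turn makes no difference).
- lower_half: The lower mould half as a whole, about 0.5 kg; origin at the centre of its underside. Its upper face (36 mm up) has a round cavity 60 mm wide and two upright brass dowels at y = -52 and +52 mm (x = 0): 12 mm thick, standing 20 mm above the face, straight for 9 mm, then tapering to 6 mm at the tip.
- vase_mid (a point): Bystander: centre of a white vase, 110 mm across and 135 mm tall, standing on a fixed dark banding wheel 180 mm across and 90 mm high, to the right.
- cup_mid (a point): Bystander: centre of a green glaze cup 72 mm across and 45 mm tall, standing on the bench.
- brush: Bystander: a brush with a blue handle lying on the bench.
Not all that is in view belongs to the job. What is shaped like the lower_half but turquoise is not meant.

How it is judged:
On the way, in this order (a step that is already met when the one before it is completed fails the run):
1. the lower half lies square and flush in the corner, the upper half not yet on it (x of lower_mid in the frame of corner between -0.053 and -0.046 m and y of lower_mid in the frame of corner between 0.066 and 0.073 m and z of lower_mid in the frame of corner below 0.022 m and angle between the y axis of lower_mid and the y axis of corner, either way round below 0.035 rad and horizontal distance between upper_grip and lower_mid above 0.05 m), for 0.2 s.
2. the upper half is home on the dowels, face to face with the lower half (z of upper_grip in the frame of lower_mid between 0.061 and 0.0675 m and horizontal distance between upper_grip and lower_mid below 0.004 m and angle between the z axis of upper_grip and the z axis of lower_mid, either way round below 0.03 rad and angle between the y axis of upper_grip and the y axis of lower_mid, either way round below 0.05 rad), for 0.2 s.
At the end, for the whole second after the job is handed in: Robot still pressing the upper half: home on the dowels (centres within 4 mm, turned under 0.05 rad, parallel to 0.03 rad, height within 4 mm), halves pressed together with 8 to 45 N (weight about 4 N included), lower half in the corner (gaps under 4 mm, square to 0.035 rad), nothing moving (all of step 2 and x of lower_mid in the frame of corner between -0.054 and -0.046 m and y of lower_mid in the frame of corner between 0.066 and 0.074 m and z of lower_mid in the frame of corner below 0.022 m and angle between the y axis of lower_mid and the y axis of corner, either way round below 0.035 rad and contact force between upper_half and lower_half between 8 and 45 N and contact force between any of the fingers, the arm and upper_half above 2 N and linear speed of each of upper_half, lower_half below 0.02 m/s); the arm keeps its last pose, push and grip.
It fails at once if the vase, cup or brush is disturbed (moved more than 20 mm) (distance of any of vase_mid, cup_mid, brush from where it was at the start of the episode above 0.02 m).
It fails at once if the halves are slammed or crushed together (more than 80 N) (contact force between upper_half and lower_half above 80 N).
It also fails if it takes over 72 s, if anything falls off the work surface, if the arm or the gripper's body presses on something with over 40 N, if the wrist force passes 120 N, or if a joint passes its speed limit or range.

## Robot

A 6-joint arm with a two-finger parallel gripper is mounted at the origin on the work surface. World frame = base frame: x ahead of the robot, y to its left, z up, the work surface at z = 0. Lengths are in m, angles in rad, forces in N, time in s.
With the tool pointing down it reaches from about 0.325 to 0.9 m from the base axis. Payload 3.5 kg.
Tool frame: the origin (TCP) lies midway between the tips of the shut fingers; the grasp point (between the pads) lies 19 mm behind it; z points along the fingers, y is the line along which they close (so a half turn about z gives the same grasp; the last joint's range is limited). The gripper opens to 85 mm and grips with 20 to 120 N. Pads are 22 mm wide; open, the fingers measure 114 mm over their backs; the gripper's body (76 mm by 85 mm) begins 54 mm behind the grasp point. The pads swing forward as they close: fully open they stand 13 mm farther back than shut.
Start: joints at [1.086, 0.276, -0.026, 1.268, 0, 1.467], TCP at [0.233, 0.58, 0.231] pointing down, gripper open.
Joint ranges: [-3.12, 3.12], [-0.85, 1.88], [-1.08, 1.24], [-1.95, 2.15], [-1.57, 1.53], [-3.14, 3.14]. Speed limits (rad/s): [2.57, 2.57, 3.14, 3.14, 3.14, 3.14].

## Interface

Orientations are given as a rotation vector (axis times angle).
In Python, from station import readout, imaging, job gives the robot as it stands.
- The arm moves only by the shell command python3 -m inch 'ROWS' [FORCE]. ROWS is JSON, a list that holds one entry, the list of rows, each a list of 5 numbers: the shift along the world's x, y, z in mm, then the turn about the world's z in degrees, then the opening, from 0 (shut) to 1 (fully open). A call has 1 to 10 rows; each row is the pose to reach, as a shift and turn from the pose commanded when the call began; what a row does not reach only later rows make up. A row lasts 1/12 s, in which the tool goes at most 41.7 mm and 7.16 degrees, less where a joint would pass 70% of its speed; a pose out of reach is approached as far as the arm can. A call with a gripper value outside its range is refused whole. The fingers move at their own pace and stop on an object; FORCE is the grip in N (left out, the last holds). Time passes only in rows, so rows that repeat a pose let the fingers close. It gives the time, the measured TCP pose, the force, the opening and the grip force at its end, in the units of the state.
- readout.read_state(): the state, without advancing time (a new reading comes with each control period).
- imaging.capture(name): name is "side" or "top" or "wrist"; returns (picture, depth): 480x640x3 uint8, red, green, blue; 480x640 float32, m along the optical axis (not along the pixel's ray), 0 where there is no reading.
- imaging.get_calibration(name): a dict with "intrinsics" (3x3 intrinsics, pixels), "R" (3x3) and "t" (3): a world point X has camera coordinates R X + t; the wrist camera has in their place "mount" (4x4, takes a point from camera to tool coordinates, whose origin is the TCP and whose axes are the flange's). Camera axes: x right, y down, z forward; pixel columns grow to the right and rows downward; lengths in m; the calibration is good to about 2 mm. A picture is of the moment at which its call begins: read the wrist's pose just before it. get_calibration takes no time and is no camera call.
- job.job_done(): hands the job in; it is judged then, once.
The state is a dict: "time": time; "joint_positions": joint angles; "qd": joint speeds; "tau": joint torques, N m; "eef_pos": TCP position; "ee_rot": TCP orientation; "wrist_force": force on the tool from outside, world axes, zero at the start; "ft_torque": the same for the moment, N m; "opening": opening from 0.0 (shut) to 1.0 (fully open); "grip_force": force on a finger pad.
Only numpy, scipy, OpenCV 4.12 (cv2) and the standard library are available. Lean on these libraries where they do the work, as an engineer would, in place of code of your own. Each camera call takes 0.05 s, during which the arm holds its last target. There are 200 camera calls.

## Working session

There is one attempt and no reset: what is moved stays moved. The work goes in short steps, Python scripts to look and compute and a shell command to move; the robot and the scene stay as the last step left them, time stands still between calls to the robot, and variables do not carry over. Pictures are saved under pics/ and viewed, at most 10 in all, crops included, and the job is handed in when it is done.

```bash
mkdir -p pics; ls; python3 - <<'E'
from station import readout, imaging
import cv2,numpy as np
s=readout.read_state();print({k:np.round(v,3).tolist() for k,v in s.items()})
for n in("top","side"):
    p,d=imaging.capture(n);cv2.imwrite(f"pics/{n}0.png",p[:,:,::-1]);np.savez(f"{n}0.npz",p=p,d=d)
    c=imaging.get_calibration(n);print(n,{k:np.round(v,3).tolist() for k,v in c.items()})
c=imaging.get_calibration("wrist");print({k:np.round(v,3).tolist() for k,v in c.items()})
E
```

```text
pics
{'time': 0.0, 'joint_positions': [1.086, 0.277, -0.028, 1.268, -0.0, 1.467], 'qd': [0.002, 0.001, 0.0, -0.0, 0.0, 0.001], 'tau': [-0.001, -44.551, 29.52, 0.016, -0.0, 0.0], 'eef_pos': [0.232, 0.579, 0.23], 'ee_rot': [-0.596, -3.084, 0.003], 'wrist_force': [-0.437, -0.17, 0.494], 'ft_torque': [0.016, 0.003, -0.011], 'grip_force': 0.0, 'opening': 0.997}
top {'intrinsics': [[574.134, 0.0, 319.88], [0.0, 574.134, 231.643], [0.0, 0.0, 1.0]], 'R': [[0.009, -1.0, 0.012], [-0.989, -0.011, -0.146], [0.146, -0.011, -0.989]], 't': [-0.092, 0.563, 1.401]}
side {'intrinsics': [[433.773, 0.0, 321.199], [0.0, 433.773, 241.037], [0.0, 0.0, 1.0]], 'R': [[0.746, -0.666, 0.003], [-0.337, -0.381, -0.861], [0.574, 0.641, -0.509]], 't': [-0.471, 0.249, 0.998]}
{'intrinsics': [[413.158, 0.0, 308.368], [0.0, 413.158, 244.916], [0.0, 0.0, 1.0]], 'mount': [[0.001, -0.949, -0.316, 0.082], [1.0, 0.001, -0.001, 0.001], [0.001, -0.316, 0.949, -0.143], [0.0, 0.0, 0.0, 1.0]]}
```

View pics/top0.png

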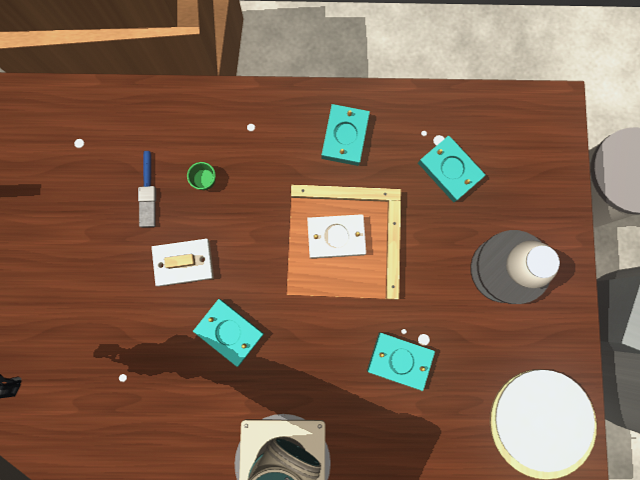

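View pics/side0.png

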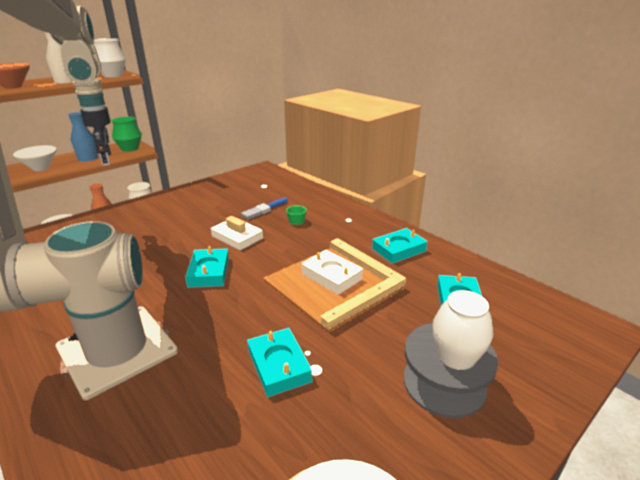

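The top view shows the white lower half at about (336,236) and the corner at about (390,197). The upper half is at (182,262) with its handle at (179,261), the cup at (201,176), the brush at (147,190) and the vase at (530,265). Next I'll measure the poses from this view's depth and colour.

```bash
cat > h.py <<'E'
import numpy as np,cv2
from scipy.spatial.transform import Rotation as Ro
from station import readout, imaging
def look(name):
    """picture, depth, camera->world (R,t), K"""
    s=readout.read_state(); p,d=imaging.capture(name); c=imaging.get_calibration(name)
    if name=="wrist":
        M=np.array(c["mount"]);W=Ro.from_rotvec(s["ee_rot"]).as_matrix()
        R=W@M[:3,:3];t=W@M[:3,3]+s["eef_pos"]
    else:
        R=np.array(c["R"]).T;t=-R@np.array(c["t"])
    return p,d,R,t,np.array(c["intrinsics"])
def ray(uv,z,R,t,K):
    uv=np.atleast_2d(uv).astype(float)
    r=np.c_[uv,np.ones(len(uv))]@np.linalg.inv(K).T@R.T
    return (t+r*((z-t[2])/r[:,2])[:,None])[:,:2]
def cloud(d,R,t,K):
    v,u=np.mgrid[:d.shape[0],:d.shape[1]]
    return (np.stack([u*d,v*d,d],-1)@np.linalg.inv(K).T)@R.T+t
def rect(m,z,cam,kernel=3):
    """largest blob of the mask -> minAreaRect on plane z: centre mm, sides mm, yaw deg of long side from y"""
    m=cv2.morphologyEx(m.astype(np.uint8),cv2.MORPH_OPEN,np.ones((kernel,)*2,np.uint8))
    cs,_=cv2.findContours(m,cv2.RETR_EXTERNAL,cv2.CHAIN_APPROX_NONE)
    c=max(cs,key=cv2.contourArea)[:,0]
    w=(ray(c,z,*cam)*1000).astype(np.float32)
    (ce,(a,b),an)=cv2.minAreaRect(w); 
    bx=cv2.boxPoints((ce,(a,b),an)); e=[bx[1]-bx[0],bx[2]-bx[1]]
    l=max(e,key=np.linalg.norm); yaw=np.degrees(np.arctan2(-l[0],l[1])); yaw=(yaw+90)%180-90
    return np.round(ce,1),np.round([a,b],1),round(float(yaw),2),np.round(c.mean(0))
E
cat > m.py <<'E'
import sys
from h import *
p,d,*cam=look("top"); X=cloud(d,*cam)
hsv=cv2.cvtColor(p,cv2.COLOR_RGB2HSV); H,S,V=[hsv[...,i].astype(int) for i in range(3)]
for n,(u,v) in dict(low=(316,224),up=(165,275),handle=(180,261),bat=(330,190),bat2=(394,260),board=(300,280)).items(): print(n,X[v,u].round(3),hsv[v,u])
z=X[...,2]; xr=(X[...,0]>.3)&(X[...,0]<.75)
white=(S<60)&(V>120)&xr&(X[...,1]>-.17)
right=white&(X[...,1]<.1); left=white&(X[...,1]>.13)
print("low",rect(right&(abs(z-.048)<.01),.048,cam))
print("up",rect(left&(abs(z-.030)<.01),.030,cam))
print("handle",rect((abs(z-.064)<.012)&(S>60)&xr&(X[...,1]>.12),.064,cam,1))
bat=(abs(z-.036)<.012)&(H<35)&(S>50)&(S<150)&(V>140)&xr&(X[...,1]<.15)&(X[...,1]>-.2)
cv2.imwrite("pics/bat.png",bat*np.uint8(255))
np.save("bat.npy",bat); print(bat.sum(),rect(bat,.036,cam))
E
python3 m.py
```

```text
low [ 0.582 -0.076  0.049] [ 75   4 241]
up [0.452 0.3   0.028] [ 90   4 241]
handle [0.485 0.257 0.059] [ 26  84 235]
bat [ 0.673 -0.111  0.036] [ 26  82 235]
bat2 [ 0.495 -0.273  0.037] [ 26  87 235]
board [ 0.444 -0.038  0.017] [ 12 155 215]
low (array([ 553.4, -114.8]), array([100.7, 116.2]), 4.2, array([329., 236.]))
up (array([486.1, 260.7]), array([101.1, 141.4]), 8.89, array([181., 262.]))
handle (array([485.4, 260. ]), array([26.2, 70.6]), 8.81, array([179., 261.]))
900 (array([ 669.4, -104.8]), array([187.3,  30. ]), -1.69, array([329., 191.]))
```

```bash
sed -i 's/X\[...,1\]>-.17)/X[...,1]>-.26)/; s/>-.2)$/>-.32)/' m.py; cat >> m.py <<'E'
b=cv2.morphologyEx(bat.astype(np.uint8),cv2.MORPH_OPEN,np.ones((3,3),np.uint8))
vs,us=np.nonzero(b); w=ray(np.c_[us,vs],.036,*cam)*1000
# inner faces: far batten low-x edge per column, right batten high-y edge per row
x=[];y=[]
for u in range(300,378):
    r=vs[(us==u)]
    if len(r): x.append(ray([[u,r.max()+.5]],.036,*cam)[0]*1000)
for v in range(208,292):
    r=us[(vs==v)]
    if len(r): y.append(ray([[r.min()-.5,v]],.036,*cam)[0]*1000)
x=np.array(x);y=np.array(y)
def fit(q):
    vx,vy,a,c=cv2.fitLine(q.astype(np.float32),cv2.DIST_HUBER,0,.01,.01).ravel(); return np.array([vx,vy]),np.array([a,c])
(d1,p1),(d2,p2)=fit(x),fit(y)
k=np.linalg.solve(np.c_[d1,-d2],p2-p1); C=p1+k[0]*d1
print("corner",C.round(1),"yaw far",np.degrees(np.arctan2(-d1[0],d1[1])).round(2),"yaw right",np.degrees(np.arctan2(d2[1],d2[0])).round(2))
E
python3 m.py|tail -5
```

```text
low (array([ 554.1, -126.4]), array([100.7, 139.6]), 4.08, array([336., 236.]))
up (array([485.9, 260.7]), array([101.3, 141.2]), 8.89, array([181., 262.]))
handle (array([485.5, 259.5]), array([26.2, 71.7]), 8.81, array([179., 261.]))
2497 (array([ 543.3, -146.8]), array([278.9, 279.6]), 88.3, array([368., 219.]))
corner [ 650.1 -258.7] yaw far -1.6 yaw right -1.52
```

Corner is at (650, -259) mm with yaw -1.6°, the lower half at (554, -126) with yaw 4.1°, and the upper half at (486, 260) with yaw 8.85°. I'll push the lower half along +x with the open fingers set wide along y. First I move to just short of its near face.

```bash
python3 -m inch '[[[20,-40,0,2,1],[35,-80,0,5,1],[50,-120,0,8,1],[65,-160,0,11,1],[80,-200,0,14,1],[95,-240,0,17,1],[110,-280,0,20,1],[125,-320,0,20,1],[139,-360,-10,20,1],[153,-400,-20,20,1]]]'
python3 -m inch '[[[13,-40,-10,0,1],[26,-80,-20,0,1],[39,-120,-30,0,1],[52,-160,-40,0,1],[65,-200,-50,0,1],[78,-240,-60,0,1],[90,-280,-60,0,1],[90,-307,-60,0,1],[90,-307,-60,0,1],[90,-307,-60,0,1]]]'
```

```text
time: 1.03
eef_pos: [0.3822, 0.1912, 0.2151]
ee_rot: [0.051, 3.139, 0.001]
wrist_force: [0.7, -0.6, 0.3]
opening: 1.0
grip_force: 0.0
time: 1.87
eef_pos: [0.4714, -0.1159, 0.1542]
ee_rot: [-0.058, -3.141, -0.001]
wrist_force: [-0.7, 0.0, 0.3]
opening: 1.002
grip_force: 0.0
```

```bash
python3 -m inch '[[[0,-10,-30,0.5,1],[0,-10,-60,0.5,1],[0,-10,-90,0.5,1],[0,-10,-115,0.5,1],[0,-10,-130,0.5,1],[0,-10,-136,0.5,1],[0,-10,-136,0.5,1],[0,-10,-136,0.5,1]]]'
```

```text
time: 2.53
eef_pos: [0.4716, -0.1235, 0.0189]
ee_rot: [0.036, 3.141, 0.0]
wrist_force: [1.3, -0.6, 0.5]
opening: 1.0
grip_force: 0.0
```

```bash
python3 -m inch '[[[8,0,0,0,1],[16,0,0,0,1],[23,0,0,0,1],[30,-1,0,0,1],[37,-1,0,0,1],[44,-1,0,0,1],[51,-1,0,0,1],[57,-1,0,0,1],[62,-2,0,0,1],[62,-2,0,0,1]]]'; python3 m.py|grep -E "^low \(|corner"
```

```text
time: 3.37
eef_pos: [0.5355, -0.1265, 0.0185]
ee_rot: [0.037, 3.139, -0.0]
wrist_force: [0.5, 1.0, -0.9]
opening: 0.996
grip_force: 0.0
low (array([605.4, -77.3]), array([30.6, 82.2]), 88.51, array([315., 213.]))
corner [ 650.5 -259.2] yaw far -1.77 yaw right -1.57
```

```bash
python3 -m inch '[[[2,0,0,0,1],[4,0,0,0,1],[6,0,0,0,1],[6,0,0,0,1]]]';python3 -m inch '[[[2,0,0,0,1],[4,0,0,0,1],[4,0,0,0,1]]]'
```

```text
time: 3.75
eef_pos: [0.5395, -0.1262, 0.0183]
ee_rot: [0.038, 3.141, 0.0]
wrist_force: [-1.6, -0.0, 1.0]
opening: 1.002
grip_force: 1.5
time: 4.0
eef_pos: [0.5433, -0.126, 0.0182]
ee_rot: [-0.038, -3.141, -0.001]
wrist_force: [-4.1, 1.0, 1.8]
opening: 1.001
grip_force: 1.7
```

```bash
python3 -m inch '[[[2,0,0,0,1],[3,0,0,0,1],[3,0,0,0,1]]]';python3 -m inch '[[[2,0,0,0,1],[2,0,0,0,1],[2,0,0,0,1]]]'
```

```text
time: 4.25
eef_pos: [0.5433, -0.126, 0.018]
ee_rot: [-0.039, -3.135, 0.001]
wrist_force: [-10.9, 0.1, 7.1]
opening: 1.003
grip_force: 5.0
time: 4.5
eef_pos: [0.5433, -0.1259, 0.0177]
ee_rot: [-0.04, -3.131, 0.001]
wrist_force: [-12.5, -0.5, 8.6]
opening: 1.0
grip_force: 6.5
```

```bash
python3 -m inch '[[[-10,0,0,0,1],[-25,0,0,0,1],[-25,0,40,0,1],[-25,0,80,0,0.5],[-10,35,90,0,0],[15,70,90,0,0],[40,100,90,0,0],[53,115,80,0,0],[53,115,60,0,0],[53,115,60,0,0]]]'; python3 m.py|grep -E "^low \(|corner"
```

```text
time: 5.33
eef_pos: [0.6014, -0.0095, 0.0759]
ee_rot: [-0.033, -3.14, -0.002]
wrist_force: [-0.2, 0.5, -1.7]
opening: 0.009
grip_force: 0.0
low (array([ 603. , -131.2]), array([139.2, 101.2]), -1.85, array([336., 216.]))
corner [ 650.8 -261.1] yaw far -2.23 yaw right -1.95
```

```bash
python3 -m inch '[[[0,0,-20,0,0],[0,0,-40,0,0],[0,0,-50,0,0],[0,-15,-50,0,0],[0,-30,-50,0,0],[0,-36,-50,0,0],[0,-43,-50,0,0],[0,-50,-50,0,0],[0,-57,-50,0,0],[0,-64,-50,0,0]]]';python3 -m inch '[[[0,-7,0,0,0],[0,-14,0,0,0],[0,-20,0,0,0],[0,-24,0,0,0],[0,-24,0,0,0]]]'; python3 m.py|grep -E "^low \(|corner"
```

```text
time: 6.22
eef_pos: [0.6017, -0.0745, 0.0296]
ee_rot: [0.037, 3.14, 0.005]
wrist_force: [-0.9, 7.0, 5.7]
opening: -0.004
grip_force: 3.4
time: 6.63
eef_pos: [0.6013, -0.0993, 0.0292]
ee_rot: [0.038, 3.141, 0.002]
wrist_force: [-1.2, 3.6, 2.6]
opening: 0.002
grip_force: 1.7
low (array([ 601. , -199.4]), array([103.5, 101.7]), -2.03, array([367., 218.]))
corner [ 651.2 -260.9] yaw far -3.27 yaw right -2.07
```

```bash
python3 -m inch '[[[0,-2,0,0,0],[0,-4,0,0,0],[0,-4,0,0,0]]]';python3 -m inch '[[[0,-2,0,0,0],[0,-3,0,0,0],[0,-3,0,0,0]]]';python3 -m inch '[[[0,-2,0,0,0],[0,-3,0,0,0],[0,-3,0,0,0]]]'
```

```text
time: 6.93
eef_pos: [0.6014, -0.1025, 0.0289]
ee_rot: [0.037, 3.141, 0.003]
wrist_force: [-0.9, 4.8, 3.1]
opening: -0.002
grip_force: 2.5
time: 7.18
eef_pos: [0.6013, -0.1053, 0.0289]
ee_rot: [0.037, 3.141, 0.003]
wrist_force: [-2.1, 5.0, 4.4]
opening: 0.002
grip_force: 2.7
time: 7.43
eef_pos: [0.6013, -0.1054, 0.0289]
ee_rot: [0.034, 3.141, 0.013]
wrist_force: [-0.7, 13.2, 6.8]
opening: 0.002
grip_force: 6.3
```

```bash
python3 -m inch '[[[0,15,0,0,0],[0,35,15,0,0],[0,70,50,0,0.3],[-10,110,90,0,1],[-30,150,120,3,1],[-50,190,140,6,1],[-70,230,140,9,1],[-90,270,140,10,1],[-105,310,140,10,1],[-115,345,140,10,1]]]'; python3 m.py|tail -5
```

```text
time: 8.27
eef_pos: [0.4998, 0.1996, 0.1682]
ee_rot: [-0.235, 3.129, -0.003]
wrist_force: [1.0, 0.9, -0.5]
opening: 0.999
grip_force: 0.0
low (array([ 601.6, -188.3]), array([140.2, 101.6]), -1.77, array([361., 217.]))
up (array([474. , 227.1]), array([66. , 78.3]), 8.39, array([197., 268.]))
handle (array([479.8, 242.9]), array([13.5, 40.5]), 17.98, array([185., 263.]))
2365 (array([ 543.4, -146.8]), array([278.9, 279.4]), 88.29, array([367., 219.]))
corner [ 654.3 -263.7] yaw far -0.45 yaw right -2.9
```

Lower half is at (601.6, -188.3), against a home of (602.0, -187.3), and both pushes ended on a hard stop. Next is the handle: I move above it and turn by about -90°.

```bash
python3 -m inch '[[[-5,30,0,-7,1],[-10,52,0,-14,1],[-10,52,0,-21,1],[-10,52,0,-28,1],[-10,52,0,-35,1],[-10,52,0,-42,1],[-10,52,0,-49,1],[-10,52,0,-56,1],[-10,52,0,-63,1],[-10,52,0,-70,1]]]';python3 -m inch '[[[0,0,0,-7,1],[0,0,0,-14,1],[0,0,0,-20,1],[0,0,0,-20,1],[0,0,0,-20,1]]]'
cat > w.py <<'E'
from h import *
s=readout.read_state();a=Ro.from_rotvec(s["ee_rot"]).as_matrix()[:,1]
print("tcp",np.round(s["eef_pos"],4),"yaw",np.degrees(np.arctan2(-a[0],a[1])).round(2))
p,d,*cam=look("wrist");X=cloud(d,*cam);S=cv2.cvtColor(p,cv2.COLOR_RGB2HSV)[...,1]
cv2.imwrite("pics/w1.png",p[:,:,::-1])
print("handle",rect((abs(X[...,2]-.064)<.008)&(S>60),.064,cam))
print("up",rect((abs(X[...,2]-.030)<.008)&(S<60),.030,cam))
E
python3 w.py
```

```text
time: 9.15
eef_pos: [0.4908, 0.2499, 0.167]
ee_rot: [1.61, 2.694, -0.001]
wrist_force: [0.7, -0.5, 0.0]
opening: 0.999
grip_force: 0.0
time: 9.57
eef_pos: [0.4905, 0.2502, 0.167]
ee_rot: [2.044, 2.384, -0.0]
wrist_force: [-0.7, 0.5, 0.6]
opening: 1.003
grip_force: 0.0
tcp [0.4905 0.2502 0.167 ] yaw -81.23
handle (array([486.2, 263. ]), array([25. , 69.7]), 8.93, array([305., 223.]))
up (array([486.5, 261.9]), array([100.1, 140. ]), 8.89, array([306., 203.]))
```

View pics/w1.png

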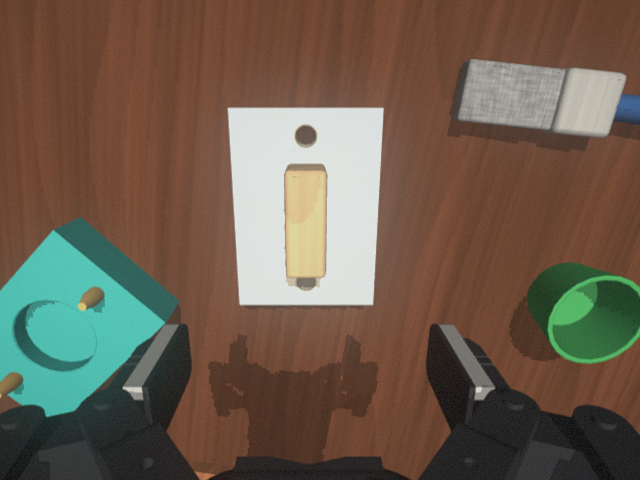

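Wrist picture: handle at (305,223), cup at (590,310) well clear. I lower over the handle and grip.

```bash
python3 -m inch '[[[-4,12,-30,0.2,1],[-4,12,-60,0.2,1],[-4,12,-90,0.2,1],[-4,12,-115,0.2,1],[-4,12,-126,0.2,1],[-4,12,-131,0.2,1],[-4,12,-131,0.2,1],[-4,12,-131,0.2,0.6]]]' 60; python3 -m inch '[[[0,0,0,0,0],[0,0,0,0,0],[0,0,0,0,0],[0,0,0,0,0],[0,0,0,0,0],[0,0,0,0,0]]]' 60
```

```text
time: 10.28
eef_pos: [0.4872, 0.2628, 0.0371]
ee_rot: [2.043, 2.385, 0.003]
wrist_force: [-0.3, -0.3, 0.1]
opening: 0.881
grip_force: 0.0
time: 10.78
eef_pos: [0.4871, 0.2629, 0.0372]
ee_rot: [2.043, 2.385, 0.003]
wrist_force: [-0.2, 0.1, 5.0]
opening: 0.292
grip_force: 62.0
```

```bash
python3 -m inch '[[[0,0,10,0,0],[0,0,30,0,0],[0,0,60,0,0],[0,0,95,0,0],[0,-10,120,0,0],[0,-30,130,0,0],[7,-60,130,-2,0],[15,-95,130,-4,0],[24,-130,130,-6,0],[34,-170,130,-8,0]]]';python3 -m inch '[[[12,-40,0,-2,0],[24,-80,0,-2.5,0],[36,-120,0,-2.5,0],[48,-160,0,-2.5,0],[60,-200,0,-2.5,0],[70,-235,0,-2.5,0],[77,-260,0,-2.5,0],[81,-274,0,-2.5,0],[81,-278,0,-2.5,0],[81,-278,0,-2.5,0]]]'
cat > a.py <<'E'
from h import *
s=readout.read_state();a=Ro.from_rotvec(s["ee_rot"]).as_matrix()[:,1]
print("tcp",np.round(s["eef_pos"],4),"yaw",np.degrees(np.arctan2(-a[0],a[1])).round(2),s["wrist_force"])
p,d,*cam=look("wrist");cv2.imwrite("pics/w2.png",p[:,:,::-1]);np.savez("w2.npz",p=p,d=d)
q,_,*_=look("top");cv2.imwrite("pics/t2.png",q[:,:,::-1])
E
python3 a.py; python3 -c "
import cv2;import numpy as np
cv2.imwrite('pics/c2.png',np.hstack([cv2.imread('pics/w2.png')[::1,:],cv2.resize(cv2.imread('pics/t2.png')[130:320,260:420],(400,480))])[:, :1040][::1]);i=cv2.imread('pics/c2.png');cv2.imwrite('pics/c2.png',cv2.resize(i,(800,369)))"
```

```text
time: 11.62
eef_pos: [0.5183, 0.0917, 0.1652]
ee_rot: [-2.204, -2.236, 0.003]
wrist_force: [1.3, -0.6, -4.5]
opening: 0.294
grip_force: 60.6
time: 12.45
eef_pos: [0.5999, -0.1856, 0.1649]
ee_rot: [-2.253, -2.185, 0.001]
wrist_force: [-0.8, 0.4, -4.2]
opening: 0.295
grip_force: 60.5
tcp [ 0.5999 -0.1856  0.1649] yaw -91.75 [-0.82709162  0.37346417 -4.18203591]
```

View pics/c2.png

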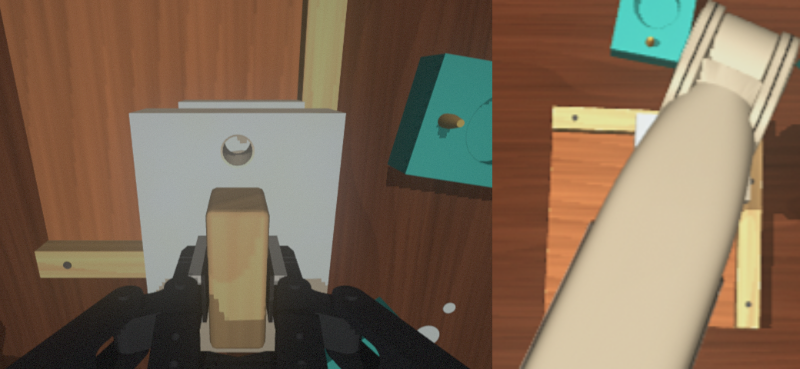

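The wrist picture (scaled to 0.77) shows the upper half held level, with its hole at (237,150). The lower half's left edge shows behind it at about y=103, running from x 180 to 302. I'll measure both in this same view.

```bash
cat > rel.py <<'E'
from h import *
s=readout.read_state();z0=s["eef_pos"][2]-.0372
p,d,*cam=look("wrist");X=cloud(d,*cam);S=cv2.cvtColor(p,cv2.COLOR_RGB2HSV)[...,1];V=p.max(2)
Z=X[...,2];print("tcp",np.round(s["eef_pos"],4),"z top mould",np.median(Z[160:200,190:270]).round(4),"expect",round(z0+.03,4))
zt=z0+.03
m=(abs(Z-zt)<.007)&(S<60)
m[300:]=0
# upper: left/right edges & far edge of plaster top face
vs,us=np.nonzero(m)
L=np.array([[us[vs==v].min()-.5,v] for v in range(170,290,4)]);Rr=np.array([[us[vs==v].max()+.5,v] for v in range(170,290,4)])
T=np.array([[u,vs[us==u].min()-.5] for u in range(190,430,5)])
def line(q,z):
    w=(ray(q,z,*cam)*1000).astype(np.float32);l=cv2.fitLine(w,cv2.DIST_HUBER,0,.01,.01).ravel();return l,w.mean(0)
for n,q in(("L",L),("R",Rr),("T",T)):
    l,c=line(q,zt);print("upper",n,c.round(1),"dir",np.degrees(np.arctan2(l[1],l[0])).round(2))
n=(abs(Z-.048)<.006)&(S<60);n[160:]=0;n[:,:180]=0;n[:,480:]=0
vs,us=np.nonzero(n);print("lower px",us.min(),us.max(),vs.min(),vs.max())
T=np.array([[u,vs[us==u].min()-.5] for u in range(us.min()+8,us.max()-8,4) if (us==u).any()])
l,c=line(T,.048);print("lower T",c.round(1),"dir",np.degrees(np.arctan2(l[1],l[0])).round(2))
r=vs.min()+3
print("lower corners",(ray([[us[vs<=r].min()-.5,r],[us[vs<=r].max()+.5,r]],.048,*cam)*1000).round(1))
h=(abs(Z-zt-.034)<.007)&(S>60);print("handle",rect(h,zt+.034,cam))
E
python3 rel.py
```

```text
tcp [ 0.5998 -0.1838  0.1652] z top mould 0.1583 expect 0.158
upper L [ 550.  -143.8] dir 88.4
upper R [ 650.1 -146.5] dir 88.45
upper T [ 600.7 -114. ] dir -1.55
lower px 233 396 135 139
lower T [ 603.4 -117.3] dir -1.55
lower corners [[ 554.2 -118. ]
 [ 654.4 -120.7]]
handle (array([ 599.3, -182.3]), array([70.8, 26.3]), -1.33, array([308., 359.]))
```

Relative to the lower half I need dx +3, dy -3; the yaw already matches. I lower to just above the dowels and check again.

```bash
python3 -m inch '[[[3,-3.5,-10,0,0],[3,-3.5,-25,0,0],[3,-3.5,-40,0,0],[3,-3.5,-50,0,0],[3,-3.5,-53,0,0],[3,-3.5,-53,0,0],[3,-3.5,-53,0,0]]]'; python3 rel.py
```

```text
time: 13.18
eef_pos: [0.6042, -0.1887, 0.1131]
ee_rot: [2.253, 2.189, 0.0]
wrist_force: [0.3, -0.2, -4.2]
opening: 0.295
grip_force: 60.5
tcp [ 0.6042 -0.1887  0.1131] z top mould 0.1061 expect 0.1059
upper L [ 554.6 -148.7] dir 88.35
upper R [ 654.6 -151.4] dir 88.44
upper T [ 605.2 -118.9] dir -1.58
lower px 203 408 131 139
lower T [ 603.9 -117.6] dir -1.58
lower corners [[ 554.  -117.4]
 [ 654.2 -120.2]]
handle (array([ 603.9, -187.2]), array([71.1, 26.2]), -2.21, array([309., 360.]))
```

```bash
python3 -m inch '[[[-1.3,1.3,0,0,0],[-1.3,1.3,-3,0,0],[-1.3,1.3,-6,0,0],[-1.3,1.3,-8,0,0],[-1.3,1.3,-10,0,0],[-1.3,1.3,-12,0,0],[-1.3,1.3,-12,0,0]]]'; python3 -m inch '[[[0,0,-1.5,0,0],[0,0,-3,0,0],[0,0,-4.5,0,0],[0,0,-6,0,0],[0,0,-6,0,0]]]'
```

```text
time: 13.82
eef_pos: [0.6023, -0.1875, 0.1003]
ee_rot: [-2.253, -2.188, 0.001]
wrist_force: [-0.3, -0.2, -4.4]
opening: 0.295
grip_force: 60.6
time: 14.23
eef_pos: [0.6024, -0.1876, 0.0946]
ee_rot: [-2.253, -2.188, 0.0]
wrist_force: [-1.4, 0.1, -4.7]
opening: 0.288
grip_force: 60.6
```

```bash
python3 -m inch '[[[0,0,-1.5,0,0],[0,0,-3,0,0],[0,0,-4.5,0,0],[0,0,-6,0,0],[0,0,-7,0,0],[0,0,-7,0,0]]]'; python3 -m inch '[[[0,0,-1,0,0],[0,0,-2,0,0],[0,0,-2,0,0]]]'
```

```text
time: 14.73
eef_pos: [0.6025, -0.1876, 0.0876]
ee_rot: [-2.253, -2.188, 0.0]
wrist_force: [0.1, -0.0, -4.5]
opening: 0.293
grip_force: 60.5
time: 14.98
eef_pos: [0.6026, -0.1876, 0.0858]
ee_rot: [-2.253, -2.189, 0.0]
wrist_force: [0.4, 0.9, -4.4]
opening: 0.295
grip_force: 60.6
```

```bash
python3 -m inch '[[[0,0,-0.5,0,0],[0,0,-1,0,0],[0,0,-1,0,0]]]';python3 -m inch '[[[0,0,-0.5,0,0],[0,0,-1,0,0],[0,0,-1,0,0]]]';python3 -m inch '[[[0,0,-0.5,0,0],[0,0,-1,0,0],[0,0,-1,0,0]]]'
```

```text
time: 15.23
eef_pos: [0.6028, -0.1878, 0.0853]
ee_rot: [2.254, 2.189, 0.0]
wrist_force: [-0.0, 0.2, -2.9]
opening: 0.292
grip_force: 60.6
time: 15.48
eef_pos: [0.6028, -0.1877, 0.0852]
ee_rot: [2.253, 2.188, 0.0]
wrist_force: [-3.6, 1.3, 5.1]
opening: 0.285
grip_force: 61.6
time: 15.73
eef_pos: [0.6028, -0.1877, 0.0852]
ee_rot: [2.253, 2.188, 0.0]
wrist_force: [-6.1, 2.0, 10.3]
opening: 0.293
grip_force: 62.5
```

```bash
python3 -m inch '[[[0,0,-0.4,0,0],[0,0,-0.8,0,0],[0,0,-0.8,0,0],[0,0,-0.8,0,0],[0,0,-0.8,0,0],[0,0,-0.8,0,0]]]'; python3 rel.py
python3 -c "
from h import *
p,*_=look('side');cv2.imwrite('pics/s3.png',cv2.resize(p[220:340,250:420,::-1],(800,565)))"
```

```text
time: 16.23
eef_pos: [0.6028, -0.1878, 0.0852]
ee_rot: [2.253, 2.188, 0.0]
wrist_force: [-7.6, 2.2, 14.2]
opening: 0.291
grip_force: 63.0
tcp [ 0.6028 -0.1878  0.0852] z top mould 0.0781 expect 0.078
upper L [ 553.2 -147.7] dir 88.35
upper R [ 653.2 -150.5] dir 88.31
upper T [ 603.8 -118. ] dir -1.61
lower px 191 427 137 141
lower T [ 603.6 -117.3] dir -1.61
lower corners [[ 554.3 -117.3]
 [ 654.1 -120.1]]
handle (array([ 602.2, -186.2]), array([70.9, 26.5]), -1.65, array([309., 357.]))
```

View pics/s3.png

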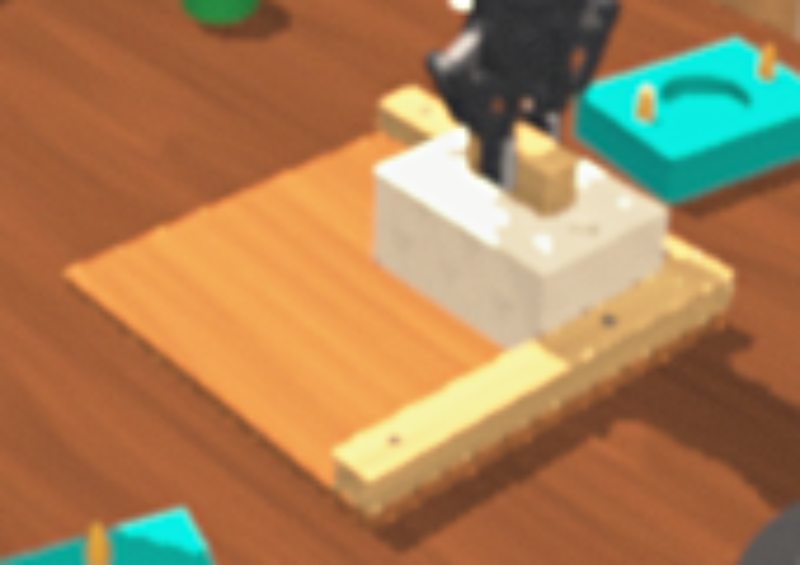

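The side crop shows the mould shut, with no seam showing around (540,270), flush against the right-hand batten at about (540,340). The wrist reads 14 N downward, so I'm handing the job in.

```bash
python3 -c "
from station import job,readout
print(readout.read_state()['wrist_force']);print(job.job_done())"
```

```text
[-8.58170397  2.87850675 13.97685511]
the job is handed in; nothing more can be done
None
```

I handed the job in at about 16 s, with the lower half pushed into the corner and the upper half closed on its dowels. The arm was pressing it down with 14 N (about 18 N between the halves with the weight); the hand-in returned no verdict.

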